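Slide the streak plate out over the table edge

TASK

Push the white porcelain streak plate flat along the table to the far edge, the long one facing away from the robot, until 3 cm of it sticks out over the edge, squarely, so that the student opposite can take it by the overhang. Never lift it or let it tip, and leave the green glass plate, the mineral specimen, the dropper bottle and the magnifier where they are.

Things in the scene. Friction and masses are not known exactly. Their poses are not given: they have to be found in the camera images.
- table: the table, a beige rectangular top with a dark-banded edge, 980 mm deep and 1300 mm wide; the robot stands on it. It stands a little differently to the robot each time. Origin: the middle of its far edge (the long edge away from the robot), on the top surface (height 0). Its x axis is level, square to that edge, and points out over it away from the robot; its y axis runs along the edge to the robot's left; z up.
- streak_plate: the streak plate: a white unglazed porcelain tile 100 x 100 x 8 mm, about 0.18 kg, with four short coloured mineral streaks on top, lying flat and loose on the table, somewhat askew to the edge. Origin: centre of its underside; x and y square to its sides, z up. It slides freely under a push of a few newtons, on a side or by a fingertip's drag on its top; more than half of it out over the edge and it would tip off.
- glass_plate: green glass hardness plate, 75 x 75 x 6 mm, lying flat and loose; stays where it is. Origin: centre of its underside. It and the streak plate change places from run to run.
- specimen: reddish-brown mineral specimen, a rough lump 44 x 40 x 34 mm high, loose, standing between the two plates; stays. Origin: centre of its underside.
- acid_bottle: small white dropper bottle with a green cap, 25 mm across, 60 mm tall, upright and loose at one side of the plates; stays. Origin: centre of its underside.
- magnifier: black hand magnifier lying flat and loose at the other side, 148 mm long, 10 mm thick; lens ring 64 mm across centred 45 mm along its +x from the origin, handle to -x. Origin: on the table under the start of the handle, between ring and handle; stays.
There are look-alikes about, which are no part of the job. Of the things like the streak_plate, leave any that is blue; of the rest the smaller one is meant.

How it is judged:
By the outcome, as a careful person would: the job done as asked, in the order asked, and still so for the second after the job is handed in, with the robot touching nothing.
It also fails if it takes over 48 s, if anything falls off the work surface, if the arm or the gripper's body presses on something with over 40 N, if the wrist force passes 120 N, or if a joint passes its speed limit or range.

ROBOT

A 7-joint arm with a two-finger parallel gripper is mounted at the origin on the work surface. World frame = base frame: x ahead of the robot, y to its left, z up, the work surface at z = 0. Lengths are in mm, angles in rad, forces in N, time in s.
With the tool pointing down it reaches from about 400 to 875 mm from the base axis. Payload 4.4 kg.
Tool frame: the origin (TCP) lies at the very end of the fingers, on their centre line; the grasp point (between the pads) lies 19 mm behind it; y points along the fingers, x is the direction in which the jaws open and shut, and the axes are right-handed (so a half turn about y gives the same grasp; the last joint's range is limited). The gripper opens to 85 mm and grips with 20 to 120 N. Pads are 22 mm wide; open, the fingers measure 114 mm over their backs; the gripper's body (76 mm by 85 mm) begins 54 mm behind the grasp point. The pads swing forward as they close: fully open they stand 13 mm farther back than shut.
Start: joints at [1.28, 0.628, 0.038, 1.517, -0.027, 0.996, -0.02], TCP at [144.92, -633.653, 231.313] pointing down, gripper open.
Joint ranges: [-3.06, 3.06], [-0.37, 2.12], [-1.25, 1.32], [0.18, 2.47], [-1.1, 4.24], [0.23, 1.98], [-2.94, 2.94]. Speed limits (rad/s): [2.57, 2.57, 3.14, 3.14, 3.14, 3.14, 3.14].

INTERFACE

Orientations are given as [roll, pitch, yaw] about the fixed x, y, z axes, in that order (R = Rz(yaw) Ry(pitch) Rx(roll)).
In Python, from cell import readout, eyes, finish_job gives the robot as it stands. The module is installed in compiled form; this text tells all that it offers.
- The arm moves only by the tool apply_moves, never from a script. Its argument "commands" is a list that holds one entry, the list of rows, each a list of 6 numbers: the shift along the tool's x, y, z in units of 0.04 m (1.0 is 0.04 m), then the turn, a rotation vector about the tool's x, y, z in units of 5 degrees (1.0 is 5 degrees). A call has 1 to 8 rows; each row shifts and turns the pose as measured when the row begins, along the tool's axes as they then stand; what a row does not reach is not made up. A row lasts 1/12 s, in which the tool goes at most 41.7 mm and 7.16 degrees, less where a joint would pass 70% of its speed; a pose out of reach is approached as far as the arm can. A call with a number of a shift or a turn outside -1 to 1 is refused whole. A call with a gripper value outside its range is refused whole. "claw" is the finger opening in mm, from 0 to 85.4, set as the call begins (left out, the last holds). The fingers move at their own pace and stop on an object; the grip force is fixed at half the most. Time passes only in rows, so rows that do not move let the fingers close. It gives the time, the measured TCP pose, the force and the opening at its end, in the units of the state.
- readout.read_state(): the state, without advancing time (a new reading comes with each control period).
- eyes.get_image(name): name is "scene" or "top" or "wrist"; returns a dict with "image" (400x640x3 uint8, red, green, blue), "mtx" (3x3 intrinsics, pixels), "k1" (the pictures are not rectified: a ray, as slopes to the right and down, at radius r is drawn at 1 + k1 r^2 times it, then the intrinsics apply), "rvec" (rotation vector, rad) and "tvec" (3), from world to camera coordinates, as OpenCV has them. Camera axes: x right, y down, z forward; pixel columns grow to the right and rows downward; lengths in mm; the calibration is good to about 2 mm. A picture is of the moment at which its call begins. There is no depth.
- finish_job(): hands the job in, once; it reports no verdict.
The state is a dict: "clock": time; "qpos": joint angles; "qd": joint speeds; "tau": joint torques, N m; "eef_pos": TCP position; "tool_rot": TCP orientation; "force": force on the tool from outside, world axes, zero at the start; "torque": the same for the moment, N m; "width": finger opening in mm.
Only numpy, scipy, OpenCV 4.12 (cv2) and the standard library are available. Lean on these libraries where they do the work, as an engineer would, in place of code of your own. Each camera call takes 0.05 s, during which the arm holds its last target. There are 200 camera calls.

## Working session

There is one attempt and no reset: what is moved stays moved. The work goes in short steps, Python scripts to look and compute and a tool call to move; the robot and the scene stay as the last step left them, time stands still between calls to the robot, and variables do not carry over. Pictures are saved under pics/ and viewed, about 8 in all and at most 12, crops included, and the job is handed in when it is done.

Besides the shell and the picture viewer there is one more tool, called after ">>>" as name(argument=value, ...), one argument or row to a line, values as JSON. apply_moves: Moves the arm, as the interface text tells. Shifts and turns lie within -1 to 1; 1 stands for 0.04 m of shift or 5 degrees of turn. Its arguments: {"type":"object","properties":{"commands":{"type":"array"},"claw":{"type":"number"}},"required":["commands"]}

```bash
mkdir -p pics
cat > h.py <<'E'
import numpy as np, cv2, pickle
from cell import readout, eyes
def grab(n):
    d=eyes.get_image(n); pickle.dump(d,open(f'{n}.pkl','wb')); return d
def load(n): return pickle.load(open(f'{n}.pkl','rb'))
def cast(d,px,z=0.):
    px=np.asarray(px,float).reshape(-1,2); K=np.array(d['mtx'],float)
    u=cv2.undistortPoints(px.reshape(-1,1,2),K,np.array([d['k1'],0,0,0.])).reshape(-1,2)
    R=cv2.Rodrigues(np.array(d['rvec'],float))[0]; t=np.array(d['tvec'],float).ravel()
    C=-R.T@t; r=np.c_[u,np.ones(len(u))]@R
    return C+r*((z-C[2])/r[:,2:3])
def proj(d,P):
    return cv2.projectPoints(np.asarray(P,float).reshape(-1,1,3),np.array(d['rvec'],float),np.array(d['tvec'],float),np.array(d['mtx'],float),np.array([d['k1'],0,0,0.]))[0].reshape(-1,2)
E
python3 - <<'E'
from h import *
for n in('scene','top'):
    d=grab(n); cv2.imwrite(f'pics/{n}0.png',d['image'][:,:,::-1]); R=cv2.Rodrigues(np.array(d['rvec'],float))[0]; print(n,-R.T@np.array(d['tvec'],float).ravel(),d['mtx'][0][0],d['k1'])
s=readout.read_state();print(s)
E
```

```text
scene [1141.86802655  510.43465438  564.73739314] 366.5805165241889 -0.02719910119780274
top [ 251.74709886   15.91016125 1379.57067095] 483.7160057218019 -0.008053554238555943
{'clock': 0.1, 'qpos': array([ 1.28019714,  0.62925485,  0.0384435 ,  1.51826304, -0.02703557,
        0.99636302, -0.02004136]), 'qd': array([-0.00063345, -0.00227019, -0.00161311, -0.00496597,  0.00034136,
       -0.00127412, -0.00033961]), 'tau': array([ 2.62288326e-03, -5.64530039e+01,  1.23046797e+00, -1.93971884e+01,
        1.13579485e-02,  5.47571879e-03,  3.10499786e-06]), 'eef_pos': array([ 144.80297886, -633.07058644,  230.48184949]), 'tool_rot': array([-1.57078429,  0.0017709 , -1.34605672]), 'force': array([-0.13034972,  0.15409017, -0.97437982]), 'torque': array([-0.04462219, -0.00454669, -0.04730851]), 'width': 85.09732391989239}
```

View pics/top0.png

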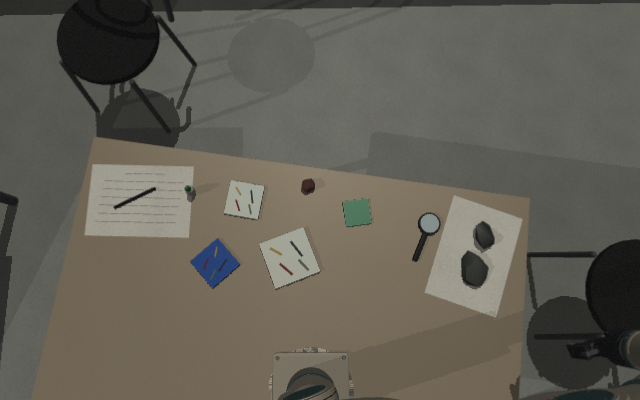

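View pics/scene0.png

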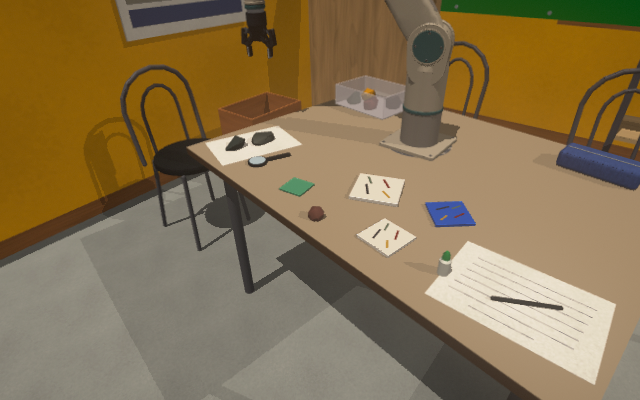

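The top view shows three streak-plate look-alikes: a small white tile at (244,200), a larger white tile at (290,258) and a blue one at (215,263). By the description it is the small white one. The far edge runs from (95,138) to (529,198). The bottle is at (190,192), the specimen at (308,186), the glass at (357,212) and the magnifier at (425,235).

```bash
cat > m.py <<'E'
from h import *
def edge(d,lo=110,hi=520):
    # far edge: per column, first row (from above) turning beige
    im=d['image'].astype(int); w=(im[:,:,0]-im[:,:,2]>18)&(im[:,:,0]>60)
    pts=[]
    for c in range(lo,hi,3):
        r0=int(138+(c-95)*60/434)-14
        g=np.where(w[r0:r0+30,c])[0]
        if len(g): pts.append((c,r0+g[0]-.5))
    P=cast(d,pts,0)[:,:2]
    for _ in range(4):
        vx,vy,x,y=cv2.fitLine(P.astype(np.float32),cv2.DIST_L2,0,.01,.01).ravel()
        n=np.array([vy,-vx]); n*=np.sign(n[0]); r=(P-[x,y])@n; P=P[abs(r)<max(2.5,2*np.median(abs(r)))]
    return n,float(n@[x,y]),len(P),r.std()
def tile(d,seed,z=8.,box=45):
    im=d['image']; hsv=cv2.cvtColor(im,cv2.COLOR_RGB2HSV)
    x,y=seed; m=np.zeros(im.shape[:2],np.uint8); s=(slice(max(0,y-box),y+box),slice(max(0,x-box),x+box))
    m[s]=((hsv[s][:,:,1]<60)&(hsv[s][:,:,2]>130))*255
    m=cv2.morphologyEx(m,cv2.MORPH_OPEN,np.ones((3,3)))
    cs=cv2.findContours(m,cv2.RETR_EXTERNAL,cv2.CHAIN_APPROX_NONE)[0]
    c=max(cs,key=cv2.contourArea)
    return cast(d,c.reshape(-1,2),z)[:,:2]
E
python3 - <<'E'
from m import *
d=load('top'); n,c,k,s=edge(d); print('edge n',n,'c',c,k,s,'yaw',np.degrees(np.arctan2(n[1],n[0])))
P=tile(d,(244,200)); r=cv2.minAreaRect(P.astype(np.float32)); print(r); print(cv2.boxPoints(r)); print('front dist',cv2.boxPoints(r)@n-c)
im=d['image']; print('ps',im[140:170:1,244].tolist()[:30:3])
for nm,p,z in [('bottlebase',(191,198),0),('spec',(308,186),15),('glass',(357,212),6),('mag',(429,223),5),('big',(290,258),8),('blue',(215,263),8)]:
    q=cast(d,p,z)[0]; print(nm,q[:2].round(),'d',n@q[:2]-c)
cv2.imwrite('pics/crop.png',cv2.resize(im[120:300,160:400,::-1],None,fx=3,fy=3,interpolation=cv2.INTER_CUBIC))
E
```

```text
edge n [ 0.9887377  -0.14965895] c 620.035400390625 137 0.8832905984378278 yaw -8.607163
((529.3229370117188, 190.11935424804688), (99.57926940917969, 99.76189422607422), 79.20735931396484)
[[471.00095 150.5509 ]
 [568.99817 131.86996]
 [587.6449  229.6878 ]
 [489.6477  248.36874]]
front dist [-176.8703    -77.18097   -73.383545 -173.07285 ]
ps [[103, 103, 96], [103, 104, 96], [102, 103, 95], [101, 103, 95], [101, 103, 95], [106, 106, 99], [126, 116, 98], [131, 119, 102], [131, 119, 99], [131, 119, 100]]
bottlebase [534. 344.] d -143.53018821360251
spec [564.   4.] d -62.80211318852628
glass [ 489. -137.] d -116.56153388405346
mag [ 455. -344.] d -118.5809331718267
big [358.  56.] d -274.77067938663924
blue [345. 267.] d -318.4746699685625
```

View pics/crop.png

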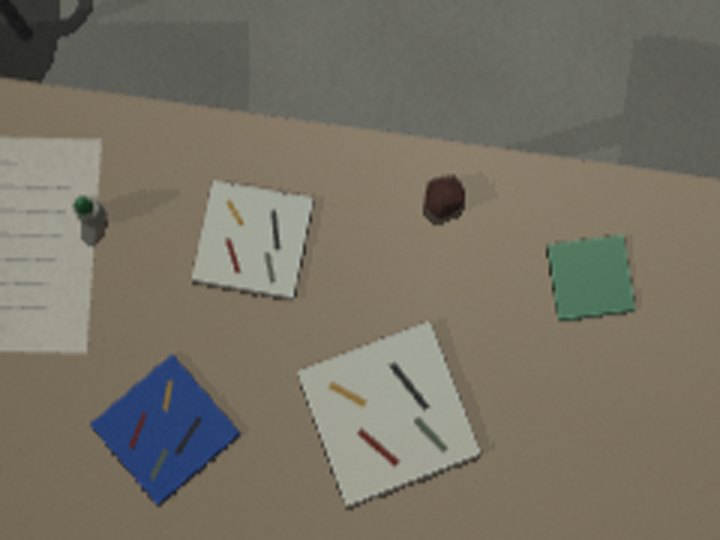

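Small tile confirmed: the crop shows it at about (250,240) and its fitted sides are 99.6 x 99.8 mm. The white tile at (390,413) is larger and the other is blue. I'll push on its rear side with both open fingertips, the jaw axis parallel to the edge. First I swing over at height.

>>> apply_moves(
  commands=[
    [[-0.1, 0, 1, 0, -0.8, 0], [-0.1, 0, 1, 0, -0.8, 0], [-0.1, 0, 1, 0, -0.8, 0], [-0.1, 0, 1, 0, -0.8, 0], [-0.1, 0, 1, 0, -0.8, 0], [-0.1, 0, 1, 0, -0.8, 0], [-0.1, 0, 1, 0, -0.8, 0], [-0.1, 0, 1, 0, -0.8, 0]],
  ],
  claw=60,
)

```text
clock: 0.77
eef_pos: [407.3, -464.4, 223.8]
tool_rot: [-1.58, 0.009, -0.787]
force: [-0.2, -1.3, 0.8]
width: 60.0
```

>>> apply_moves(
  commands=[
    [[-0.1, 0, 1, 0, -0.8, 0], [-0.1, 0, 1, 0, -0.8, 0], [-0.1, 0, 1, 0, -0.8, 0], [-0.1, 0, 1, 0, -0.8, 0], [-0.1, 0, 1, 0, -0.8, 0], [-0.1, 0, 1, 0, -0.8, 0], [-0.1, 0, 1, 0, -0.8, 0], [-0.1, 0, 1, 0, -0.8, 0]],
  ],
)

```text
clock: 1.43
eef_pos: [545.7, -166.2, 219.0]
tool_rot: [-1.572, 0.012, -0.199]
force: [0.5, -0.6, -0.3]
width: 60.4
```

>>> apply_moves(
  commands=[
    [[-0.4, 0, 0.86, 0, -1, 0], [-0.32, 0, 0.9, 0, -1, 0], [-0.24, 0, 0.92, 0, -1, 0], [-0.16, 0, 0.94, 0, -1, 0], [-0.08, 0, 0.95, 0, -1, 0], [0, 0, 0.95, 0, -1, 0], [0.09, 0, 0.95, 0, -1, 0], [0.17, 0, 0.94, 0, -1, 0]],
  ],
)

```text
clock: 2.1
eef_pos: [467.5, 144.7, 218.8]
tool_rot: [-1.563, 0.008, 0.537]
force: [1.1, 1.0, 0.4]
width: 59.9
```

>>> apply_moves(
  commands=[
    [[0, 0, 0, 0, -1, 0], [0, 0, 0, 0, -1, 0], [0, 0, 0, 0, -1, 0], [0, 0, 0, 0, -1, 0], [0, 0, 0, 0, -1, 0], [0, 0, 0, 0, -1, 0], [0, 0, 0, 0, -1, 0], [0, 0, 0, 0, -1, 0]],
  ],
)

```text
clock: 2.77
eef_pos: [461.0, 158.7, 218.3]
tool_rot: [-1.554, -0.003, 1.294]
force: [-0.1, -0.3, 0.8]
width: 60.0
```

Run:
```python
from h import *
d=grab('wrist'); cv2.imwrite('pics/w1.png',d['image'][:,:,::-1]); s=readout.read_state(); print(s['eef_pos'],s['tool_rot'],s['qpos'].round(2))
R=cv2.Rodrigues(np.array(d['rvec'],float))[0]; print(-R.T@np.array(d['tvec'],float).ravel())
```

```text
[460.97965772 158.55944846 218.16210716] [-1.55403914 -0.0034083   1.29812569] [ 0.13  0.51 -0.73  1.95  0.42  0.86  0.47]
[381.00148265 179.62223196 361.39562068]
```

View pics/w1.png

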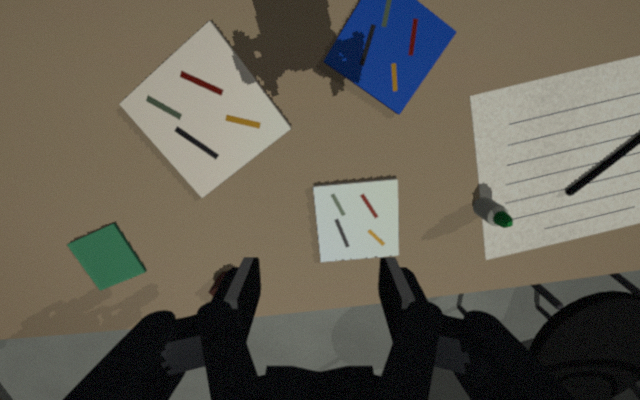

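The wrist view shows the small tile at (315–400, 180–262), the big tile at (205,108), the blue one at (390,45) and the far edge from (0,337) to (640,270). I'll cross-check the tile and the edge in this view.

```bash
cat >> m.py <<'E'
def wedge(d,r0f,cols,half=14):
    # wrist: beige above, floor below; subpixel steepest change of red-blue
    im=cv2.GaussianBlur(d['image'],(3,3),0).astype(float); g=im[:,:,0]-im[:,:,2]; pts=[]
    for c in cols:
        r0=int(r0f(c))-half; v=g[max(r0,0):r0+2*half,c]
        k=np.where(v>.5*(v[:5].mean()+v[-5:].mean()))[0]
        if len(k) and v[:5].mean()-v[-5:].mean()>15: pts.append((c,max(r0,0)+k[-1]+.5))
    P=cast(d,pts,0)[:,:2]
    for _ in range(4):
        vx,vy,x,y=cv2.fitLine(P.astype(np.float32),cv2.DIST_L2,0,.01,.01).ravel()
        n=np.array([vy,-vx]); n*=np.sign(n[0]); r=(P-[x,y])@n; P=P[abs(r)<max(1.5,2*np.median(abs(r)))]
    return n,float(n@[x,y]),len(P),r.std()
E
python3 - <<'E'
from m import *
d=load('wrist')
n,c,k,s=wedge(d,lambda c:337-c*.105,list(range(5,150,3))+list(range(480,635,3)))
print('wedge',n,c,k,s,np.degrees(np.arctan2(n[1],n[0])))
P=tile(d,(357,220),box=52); r=cv2.minAreaRect(P.astype(np.float32)); print(r); print(cv2.boxPoints(r)@n-c); print(cv2.boxPoints(r))
t=load('top')
for nm,p in [('big',(259,244)),('big2',(304,228)),('blue',(218,239))]: print(nm,cast(t,p,8)[0][:2])
im=d['image']; print([im[r,60].tolist() for r in range(320,345,2)])
E
```

```text
wedge [ 0.9887543  -0.14954934] 618.7994384765625 77 0.4531843100933427 -8.600811
((528.0517578125, 187.6980438232422), (100.53033447265625, 100.18711853027344), 79.50725555419922)
[-176.48184   -76.349304  -73.03046  -173.16287 ]
[[469.64203 147.396  ]
 [568.1538  129.15082]
 [586.4615  228.00009]
 [487.9497  246.24527]]
big [397.98852627 144.28611657]
big2 [442.80062606  16.44196468]
blue [413.0767838  260.63970626]
[[105, 93, 73], [103, 90, 74], [104, 91, 73], [101, 89, 67], [104, 93, 75], [104, 90, 72], [104, 93, 73], [100, 91, 76], [100, 102, 98], [101, 103, 96], [97, 98, 90], [101, 106, 98], [96, 98, 91]]
```

>>> apply_moves(
  commands=[
    [[0.5, 0, 0.22, -0.1, -0.7, 0], [0.5, 0, 0.22, -0.1, -0.7, 0], [0, 0, 0, 0, 0, 0]],
  ],
)

```text
clock: 3.07
eef_pos: [453.7, 200.6, 217.5]
tool_rot: [-1.571, -0.003, 1.416]
force: [-0.1, 0.3, 0.1]
width: 59.9
```

>>> apply_moves(
  commands=[
    [[0, 1, 0, 0, 0, 0], [0, 1, 0, 0, 0, 0], [0, 1, 0, 0, 0, 0], [0, 1, 0, 0, 0, 0], [0, 0, 0, 0, 0, 0]],
  ],
)

```text
clock: 3.48
eef_pos: [458.3, 202.3, 54.1]
tool_rot: [-1.578, -0.007, 1.404]
force: [-0.8, 0.2, 0.7]
width: 60.1
```

>>> apply_moves(
  commands=[
    [[0, 0.4, 0.15, 0.08, -0.2, 0], [0, 0.4, 0.03, 0, 0, 0], [0, 0, 0, 0, 0, 0]],
  ],
)

```text
clock: 3.73
eef_pos: [451.6, 202.6, 22.0]
tool_rot: [-1.571, -0.004, 1.417]
force: [-0.6, 0.2, -0.1]
width: 59.8
```

Run:
```python
from h import *
d=grab('scene'); s=readout.read_state(); print(s['eef_pos'],s['tool_rot'],s['force'])
a=d['image'][160:290,300:480]; cv2.imwrite('pics/s1.png',cv2.resize(a[:,:,::-1],None,fx=4,fy=4,interpolation=cv2.INTER_CUBIC))
```

```text
[452.2862781  202.87391875  23.25908589] [-1.57203605 -0.00444276  1.41707429] [-0.43002483 -0.3428643   0.01563356]
```

View pics/s1.png

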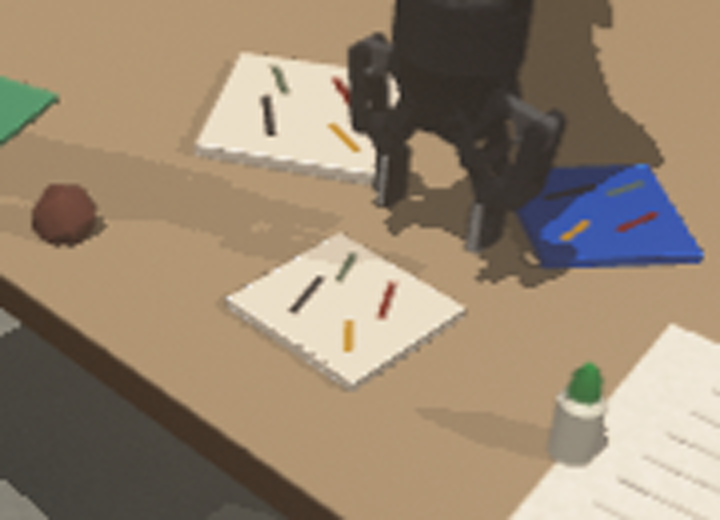

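The crop shows both fingertips at (385,200) and (480,245), behind the tile and clear of both look-alikes. I'll lower in small steps and watch the force.

>>> apply_moves(
  commands=[
    [[0, 0.25, 0, 0, 0, 0], [0, 0.1, 0, 0, 0, 0], [0, 0.1, 0, 0, 0, 0]],
  ],
)

```text
clock: 4.03
eef_pos: [456.3, 204.1, 9.3]
tool_rot: [-1.58, -0.009, 1.414]
force: [-0.7, 0.4, 0.2]
width: 60.0
```

>>> apply_moves(
  commands=[
    [[0, 0.08, 0, 0, 0, 0], [0, 0, 0, 0, 0, 0]],
  ],
)

```text
clock: 4.2
eef_pos: [457.3, 204.1, 6.6]
tool_rot: [-1.581, -0.01, 1.413]
force: [0.1, 0.4, -0.3]
width: 60.0
```

>>> apply_moves(
  commands=[
    [[0, 0.07, 0.06, 0.1, -0.1, 0], [0, 0.03, 0, 0, 0, 0]],
  ],
)

```text
clock: 4.37
eef_pos: [455.4, 204.7, 3.1]
tool_rot: [-1.573, -0.01, 1.422]
force: [0.8, 0.0, -0.7]
width: 60.0
```

>>> apply_moves(
  commands=[
    [[0, 0.06, 0.03, 0, 0, 0], [0, 0, 0, 0, 0, 0]],
  ],
)

```text
clock: 4.53
eef_pos: [454.2, 204.9, 0.4]
tool_rot: [-1.573, -0.011, 1.422]
force: [-0.2, 0.2, -0.3]
width: 60.1
```

>>> apply_moves(
  commands=[
    [[0, 0.06, 0.02, 0, 0, 0], [0, 0, 0, 0, 0, 0]],
  ],
)

```text
clock: 4.7
eef_pos: [453.2, 205.0, -2.3]
tool_rot: [-1.573, -0.011, 1.422]
force: [0.1, -0.5, 0.1]
width: 60.1
```

>>> apply_moves(
  commands=[
    [[0, 0.05, 0.02, 0, 0, 0.12], [0, 0, 0, 0, 0, 0]],
  ],
)

```text
clock: 4.87
eef_pos: [452.3, 205.1, -4.5]
tool_rot: [-1.573, 0.001, 1.422]
force: [-0.4, 0.7, -0.4]
width: 59.7
```

>>> apply_moves(
  commands=[
    [[0, 0.04, 0.01, 0, 0, 0], [0, 0, 0, 0, 0, 0]],
  ],
)

```text
clock: 5.03
eef_pos: [452.5, 205.1, -4.6]
tool_rot: [-1.575, 0.002, 1.422]
force: [-0.7, -0.8, -1.0]
width: 60.2
```

>>> apply_moves(
  commands=[
    [[0, 0.06, 0, 0, 0, 0], [0, 0, 0, 0, 0, 0]],
  ],
)

```text
clock: 5.2
eef_pos: [453.0, 205.4, -4.4]
tool_rot: [-1.579, 0.002, 1.422]
force: [0.6, 0.8, -0.1]
width: 60.1
```

>>> apply_moves(
  commands=[
    [[-0.1, -0.06, 0, 0.1, 0, 0], [0, 0, -0.1, 0, 0, 0], [0, 0, 0, 0, 0, 0]],
  ],
)

```text
clock: 5.45
eef_pos: [456.8, 201.0, -1.3]
tool_rot: [-1.57, 0.002, 1.424]
force: [-0.4, -0.1, -0.3]
width: 59.7
```

>>> apply_moves(
  commands=[
    [[0, 0.01, -0.15, 0, 0, 0], [0, 0, -0.15, 0, 0, 0], [0, 0, -0.15, 0, 0, 0], [0, 0, -0.15, 0, 0, 0]],
  ],
)

```text
clock: 5.78
eef_pos: [480.7, 196.6, -2.9]
tool_rot: [-1.567, 0.003, 1.424]
force: [-2.1, 0.3, 2.5]
width: 59.8
```

>>> apply_moves(
  commands=[
    [[0, 0, -0.15, 0, 0, 0], [0, 0, -0.15, 0, 0, 0], [0, 0, -0.15, 0, 0, 0], [0, 0, -0.15, 0, 0, 0]],
  ],
)

```text
clock: 6.12
eef_pos: [506.2, 192.7, -3.5]
tool_rot: [-1.565, 0.003, 1.423]
force: [-2.2, -0.6, 1.5]
width: 60.1
```

Run:
```python
from m import *
t=grab('top'); s=readout.read_state()
n=np.array([.98875,-.1496])
cv2.imwrite('pics/t2.png',cv2.resize(t['image'][130:280,160:360,::-1],None,fx=4,fy=4,interpolation=cv2.INTER_CUBIC))
w=grab('wrist'); cv2.imwrite('pics/w2.png',w['image'][:,:,::-1])
print(s['eef_pos'], s['eef_pos'][:2]@n-619, s['force'])
```

```text
[508.05590846 192.30130421  -3.51130667] -145.4279956217727 [ 0.6242245   0.21382708 -0.56812414]
```

View pics/w2.png

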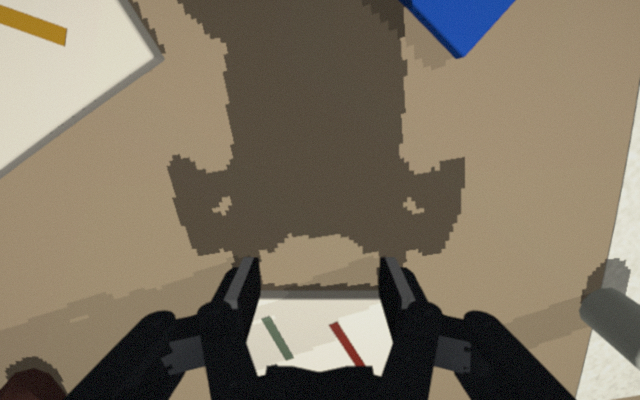

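The wrist view shows the tile at (250–390, 295) flush against both fingers, with the specimen (30,385) and the bottle (610,310) well clear. Next I'll measure the front side in the top view.

```bash
cat > f.py <<'E'
from m import *
N=np.array([.98875,-.1496]); T=np.array([.1496,.98875]); C=619.4
def front(name,z=8.,show=False):
    d=load(name); hsv=cv2.cvtColor(d['image'],cv2.COLOR_RGB2HSV)
    m=((hsv[:,:,1]<60)&(hsv[:,:,2]>120)).astype(np.uint8)*255
    out=[]
    for c in cv2.findContours(m,cv2.RETR_EXTERNAL,cv2.CHAIN_APPROX_NONE)[0]:
        if cv2.contourArea(c)<60: continue
        P=cast(d,c.reshape(-1,2),z)[:,:2]; q=np.c_[P@T,P@N-C]
        if not(-40<q[:,1].max()+30 and 50<q[:,0].mean()+0<400 and q[:,1].max()<90): continue
        out.append(q)
    return out
E
python3 - <<'E'
from f import *
for q in front('top'):
    print(q.min(0).round(1),q.max(0).round(1),len(q))
    if np.ptp(q[:,0])>150: continue
    lo,hi=q[:,0].min(),q[:,0].max(); v=[]
    for a in np.arange(lo+8,hi-8,4):
        s=q[abs(q[:,0]-a)<3]; v.append((a,s[:,1].max()))
    v=np.array(v); p=np.polyfit(v[:,0],v[:,1],1); print('front slope deg',np.degrees(p[0]),'mean d',v[:,1].mean(), v.round(1).tolist())
E
```

```text
[196.8 -46.5] [255.8  25.1] 58
front slope deg 55.27985551618484 mean d 9.835385882307719 [[204.8, -13.7], [208.8, -8.1], [212.8, -2.6], [216.8, 3.0], [220.8, 11.2], [224.8, 13.8], [228.8, 16.4], [232.8, 19.0], [236.8, 21.6], [240.8, 23.8], [244.8, 23.8]]
[180.3 -22.7] [233.   38.5] 47
front slope deg 60.87524481921181 mean d 17.069039460194574 [[188.3, -5.2], [192.3, 0.4], [196.3, 6.0], [200.3, 11.6], [204.3, 19.8], [208.3, 22.4], [212.3, 25.0], [216.3, 27.6], [220.3, 30.2], [224.3, 32.8]]
[ 86.5 -10.8] [203.8  72.2] 107
front slope deg -8.858931211297808 mean d 57.62163074593823 [[94.5, 42.5], [98.5, 48.2], [102.5, 56.5], [106.5, 59.1], [110.5, 61.7], [114.5, 64.3], [118.5, 67.0], [122.5, 69.6], [126.5, 72.2], [130.5, 71.8], [134.5, 71.4], [138.5, 67.0], [142.5, 67.0], [146.5, 63.1], [150.5, 62.7], [154.5, 61.8], [158.5, 58.3], [162.5, 57.4], [166.5, 57.0], [170.5, 50.1], [174.5, 49.6], [178.5, 49.2], [182.5, 45.3], [186.5, 41.4], [190.5, 41.0], [194.5, 43.2]]
```

View pics/t2.png

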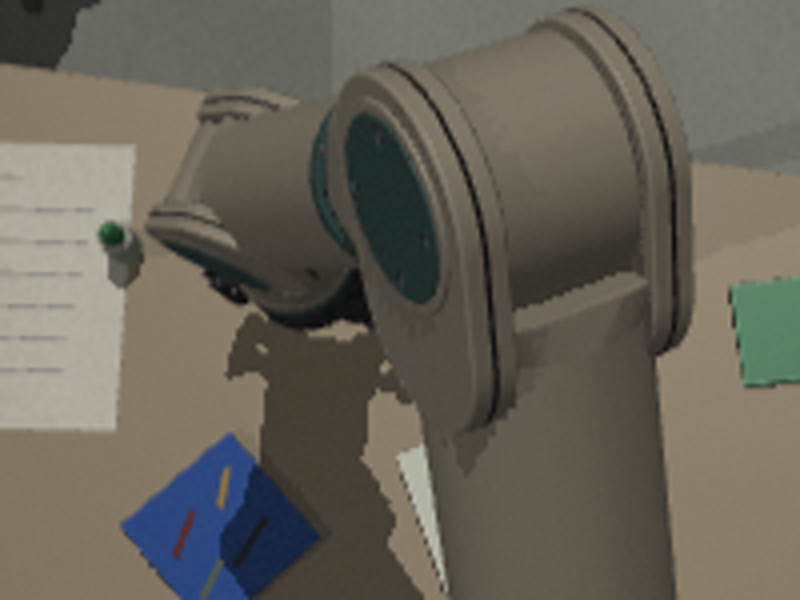

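The arm hides the tile in the top view. The wrist camera sees the tile's rear top side between the fingers (row ~296, columns 270–380), so I'll measure with that.

```bash
cat >> f.py <<'E'
def rear(d,cols=range(275,376,3),r0=270,r1=330):
    im=cv2.GaussianBlur(d['image'],(3,3),0).astype(float); pts=[]
    for c in cols:
        v=im[r0:r1,c,2]; g=np.diff(v); k=int(g.argmax())
        if g[k]>12: pts.append((c,r0+k+1.0))
    P=cast(d,pts,8.)[:,:2]; q=np.c_[P@T,P@N-C]
    p=np.polyfit(q[:,0],q[:,1],1); r=q[:,1]-np.polyval(p,q[:,0]); ok=abs(r)<1.5
    p=np.polyfit(q[ok,0],q[ok,1],1)
    print('rear d',q[ok,1].mean().round(2),'-> overhang',(q[ok,1].mean()+100).round(2),'slope deg',np.degrees(p[0]).round(2),'t',q[ok,0].min().round(),q[ok,0].max().round(),ok.sum(),'res',r[ok].std().round(2),'row',np.mean([p[1] for p in pts]))
E
python3 - <<'E'
from f import *
d=load('wrist'); rear(d); s=readout.read_state(); p=s['eef_pos']; print('tcp',p,p[:2]@N-C)
print(d['image'][284:306:2,320].tolist())
E
```

```text
rear d -136.33 -> overhang -36.33 slope deg -0.12 t 243.0 292.0 34 res 0.02 row 299.0
tcp [507.53084225 192.35663037  -3.4997407 ] -146.35543163236417
[[111, 98, 79], [82, 72, 60], [66, 61, 48], [76, 71, 63], [89, 86, 79], [89, 83, 80], [94, 89, 85], [115, 112, 104], [204, 198, 181], [221, 216, 197], [218, 213, 194]]
```

>>> apply_moves(
  commands=[
    [[0, -0.03, -0.1, 0, 0, 0], [0, -0.01, -0.15, 0, 0, 0], [0, 0, -0.15, 0, 0, 0], [0, 0, -0.15, 0, 0, 0], [0, 0, -0.15, 0, 0, 0], [0, 0, -0.15, 0, 0, 0]],
  ],
)

```text
clock: 6.72
eef_pos: [543.0, 186.8, -2.1]
tool_rot: [-1.565, 0.004, 1.423]
force: [-1.4, 0.6, 0.7]
width: 59.9
```

Run:
```python
from f import *
d=grab('wrist'); rear(d); s=readout.read_state(); p=s['eef_pos']; print('tcp',p,p[:2]@N-C,s['tool_rot'],s['force'])
```

```text
rear d -100.57 -> overhang -0.57 slope deg 0.23 t 243.0 292.0 34 res 0.16 row 297.8529411764706
tcp [544.81225985 186.42667034  -2.04668115] -108.60630795102503 [-1.56710532  0.00313173  1.42198723] [ 1.52853174 -0.41049946 -0.08205266]
```

>>> apply_moves(
  commands=[
    [[0, 0, -0.12, 0, 0, 0], [0, 0, -0.12, 0, 0, 0], [0, 0, -0.12, 0, 0, 0], [0, 0, -0.1, 0, 0, 0], [0, 0, 0, 0, 0, 0]],
  ],
)

```text
clock: 7.18
eef_pos: [564.7, 183.5, -2.1]
tool_rot: [-1.566, 0.003, 1.422]
force: [0.2, -0.0, -0.1]
width: 60.1
```

Run:
```python
from f import *
d=grab('wrist'); rear(d); s=readout.read_state(); p=s['eef_pos']; print('tcp',p,p[:2]@N-C,s['tool_rot'],s['force'])
```

```text
rear d -78.61 -> overhang 21.39 slope deg -0.13 t 243.0 292.0 34 res 0.02 row 298.0
tcp [564.40543125 183.54154806  -2.1185576 ] -88.80194544144001 [-1.56610659  0.00314123  1.42182331] [ 0.42926505 -1.4158454  -0.70472215]
```

>>> apply_moves(
  commands=[
    [[0, 0, -0.1, 0, 0, 0], [0, 0, -0.08, 0, 0, 0], [0, 0, 0, 0, 0, 0]],
  ],
)

```text
clock: 7.48
eef_pos: [571.6, 182.5, -2.2]
tool_rot: [-1.565, 0.003, 1.422]
force: [0.7, -0.2, 0.5]
width: 60.3
```

Run:
```python
from f import *
d=grab('wrist'); rear(d); s=readout.read_state(); p=s['eef_pos']; print('tcp',p,p[:2]@N-C,s['tool_rot'],s['force'])
```

```text
rear d -71.75 -> overhang 28.25 slope deg 0.12 t 243.0 292.0 34 res 0.14 row 297.9117647058824
tcp [571.54059294 182.50622231  -2.1741427 ] -81.59216958597608 [-1.56560034  0.00344337  1.42255051] [ 0.57265793 -0.64712627 -0.09849158]
```

About 28 mm by this measure. I'll back off, rise and check from a clear view.

>>> apply_moves(
  commands=[
    [[0, -0.03, 0.4, 0, 0, 0], [0, -0.05, 0.6, 0, 0, 0], [0, -0.6, 0.3, 0, 0, 0], [0, -1, 0.3, 0, 0, 0], [0, -1, 0.8, 0, 0, 0], [0, -1, 0.8, 0, 0, 0], [0, -1, 0.8, 0, 0, 0], [0, -1, 0.5, 0, 0, 0]],
  ],
)

```text
clock: 8.2
eef_pos: [410.9, 204.1, 197.8]
tool_rot: [-1.56, 0.011, 1.417]
force: [1.1, -1.1, -0.3]
width: 59.9
```

>>> apply_moves(
  commands=[
    [[0, 0, 0.8, 0, 0, 0], [0, 0, 0, 0, 0, 0]],
  ],
)

```text
clock: 8.37
eef_pos: [377.8, 212.1, 204.7]
tool_rot: [-1.571, 0.005, 1.42]
force: [-0.2, -0.8, -0.3]
width: 60.1
```

Run:
```python
from f import *
d=grab('wrist'); cv2.imwrite('pics/w3.png',d['image'][:,:,::-1]); s=readout.read_state(); print(s['eef_pos'],s['tool_rot'])
```

```text
[381.7073356  212.72559373 205.12300866] [-1.57416635  0.00234563  1.41868737]
```

View pics/w3.png

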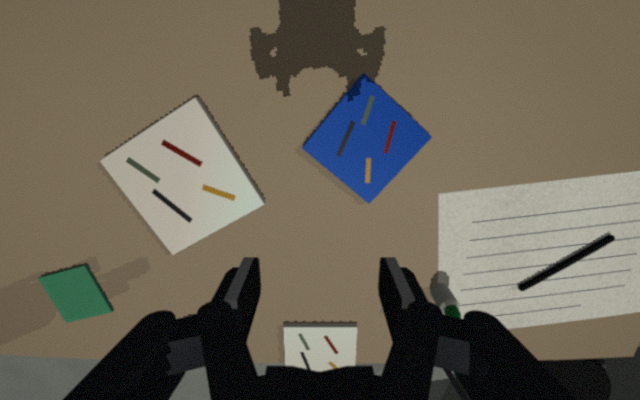

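The wrist view shows the tile at (283–357, 322+), but the hand hides its front. I'll move off to the right and forward so the wrist, top and scene cameras all see the tile.

>>> apply_moves(
  commands=[
    [[-1, 0, -0.3, 0, 0, 0], [-1, 0, -0.3, 0, 0, 0], [-1, 0, -0.3, 0, 0, 0], [-1, 0, -0.3, 0, 0, 0], [-1, 0, -0.3, 0, 0, 0], [-1, 0, -0.3, 0, 0, 0], [-0.5, 0, 0, 0, 0, 0], [0, 0, 0, 0, 0, 0]],
  ],
)

```text
clock: 9.08
eef_pos: [422.1, -58.6, 203.8]
tool_rot: [-1.582, -0.006, 1.43]
force: [-0.3, -0.7, -0.8]
width: 59.9
```

Run:
```python
from f import *
a=grab('wrist'); b=grab('top'); c=grab('scene'); s=readout.read_state(); print(s['eef_pos'],s['tool_rot'])
z=np.zeros((400,800,3),np.uint8)
z=np.vstack([np.hstack([cv2.resize(a['image'],(400,250)),cv2.resize(b['image'],(400,250))]),np.hstack([cv2.resize(c['image'][170:330,270:490],(440,320)),cv2.resize(a['image'][220:400,400:640],(360,320))])])
cv2.imwrite('pics/m4.png',z[:,:,::-1])
```

```text
[423.00310367 -52.70961268 204.6440976 ] [-1.58388186 -0.00895667  1.43764264]
```

View pics/m4.png

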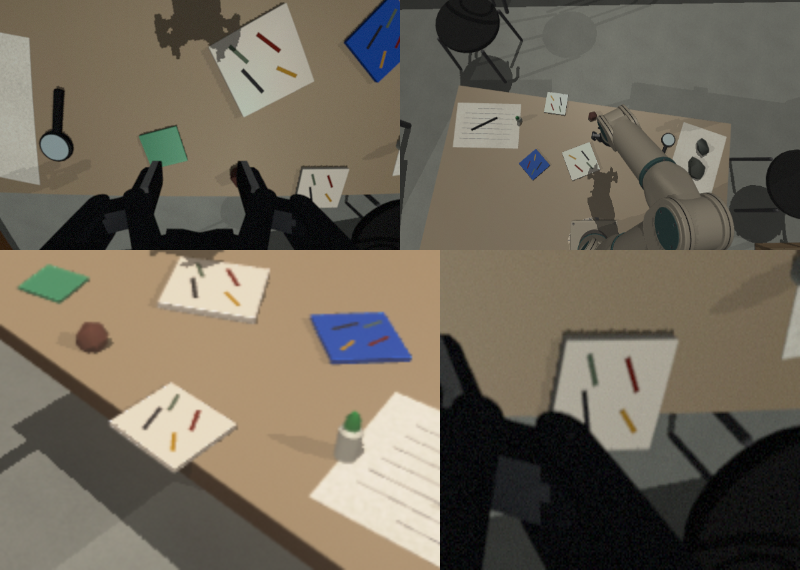

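The montage shows the tile overhanging the edge: top panel (556,103), scene panel (173,425). The specimen, bottle, glass and magnifier look undisturbed. I'll measure it in all views.

Run:
```python
from f import *
b=load('top')
n,c,k,s=edge(b,110,200); n2,c2,_,_=edge(b); print('top edge',c2,np.degrees(np.arctan2(n2[1],n2[0])))
p=proj(b,[[*(N*(C-20)+T*(284)),8]])[0].astype(int); print(p)
P=tile(b,tuple(p),box=32); r=cv2.minAreaRect(P.astype(np.float32)); B=cv2.boxPoints(r)
print('top',r,(B@N-620.0).round(1),(B@T).round(1))
# scene: tile corners
d=load('scene'); p=proj(d,[[*(N*(C-20)+T*284),8]])[0].astype(int)
P=tile(d,tuple(p),box=40); r=cv2.minAreaRect(P.astype(np.float32)); B=cv2.boxPoints(r); print('scene',p,r[1],(B@N-C).round(1),(B@T).round(1))
# scene edge: beige->dark band along t on either side of tile
im=cv2.GaussianBlur(d['image'],(3,3),0).astype(float)[:,:,0]; res=[]
for t in list(range(60,215,8))+list(range(350,420,8)):
    ds=np.arange(-15,15,.25); q=proj(d,[[*(N*(C+x)+T*t),0] for x in ds]).astype(np.float32)
    v=cv2.remap(im.astype(np.float32),q[:,0].reshape(1,-1),q[:,1].reshape(1,-1),cv2.INTER_LINEAR).ravel()
    g=np.convolve(v,np.r_[np.ones(6),-np.ones(6)],'valid'); i=int(g.argmin()); res.append((t,round(float(ds[i+6]),1)))
print('scene edge offset (t,d-C):',res)
for nm,m0,seed in [('bottle',(534,344),None)]: pass
a=eyes and load('top')
for nm,lo,hi,z in [('glass',(45,70,40),(90,255,200),6)]:
    h=cv2.cvtColor(b['image'],cv2.COLOR_RGB2HSV); m=cv2.inRange(h,lo,hi); 
    for cc in cv2.findContours(m,0,2)[0]:
        if cv2.contourArea(cc)>8: print(nm,cv2.minAreaRect(cc)[0],cv2.contourArea(cc))
```

```text
top edge 620.0540771484375 -8.607956
[243 163]
top ((631.7188110351562, 176.33456420898438), (101.8817367553711, 99.4577865600586), 81.33392333984375) [-71.6  27.9  28.  -71.4] [218.  217.9 319.7 319.9]
scene [361 260] (104.56571960449219, 104.06880187988281) [-71.6  32.5  32.2 -71.9] [214.8 215.1 319.7 319.4]
scene edge offset (t,d-C): [(60, 0.8), (68, 1.5), (76, 0.8), (84, 0.2), (92, 0.8), (100, 0.8), (108, 0.8), (116, 0.5), (124, 1.2), (132, 1.0), (140, 1.5), (148, 0.8), (156, 1.0), (164, 0.8), (172, 1.0), (180, 1.5), (188, 0.5), (196, 0.8), (204, 1.5), (212, 1.2), (350, 0.5), (358, 0.2), (366, 0.5), (374, 0.8), (382, 0.5), (390, 0.8), (398, 0.2), (406, 0.5), (414, 0.2)]
glass (343.81866455078125, 385.81085205078125) 31.0
glass (426.0000915527344, 366.0000305175781) 1717.0
glass (405.4340515136719, 268.738037109375) 299.5
glass (187.5, 188.0) 15.5
```

```bash
python3 -c "
from cell import finish_job,readout
s=readout.read_state(); print(s['clock'],s['eef_pos'],s['force']); print(finish_job())"
```

```text
9.2333 [423.00310367 -52.70961268 204.6440976 ] [-0.21603855 -0.55967568  0.05985956]
the job is handed in; nothing more can be done
None
```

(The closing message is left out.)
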